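Reject the red part, press the green one into the corner jig and hold it

ROBOT

A 6-joint arm with a two-finger parallel gripper is mounted at the origin on a cart in front of the work surface, level with it; the furniture and walls round the work are solid. World frame = base frame: x ahead of the robot, y to its left, z up, the work surface at z = 0. Lengths are in m, angles in rad, forces in N, time in s.
With the tool pointing down it reaches from about 0.35 to 0.975 m from the base axis. Payload 4.9 kg.
Tool frame: the origin (TCP) lies midway between the tips of the shut fingers; the grasp point (between the pads) lies 19 mm behind it; z points along the fingers, y is the line along which they close (so a half turn about z gives the same grasp; the last joint's range is limited). The gripper opens to 85 mm and grips with 20 to 120 N. Pads are 22 mm wide; open, the fingers measure 114 mm over their backs; the gripper's body (76 mm by 85 mm) begins 54 mm behind the grasp point. The pads swing forward as they close: fully open they stand 13 mm farther back than shut.
Start: joints at [1.211, 0.053, 1.613, -0, 1.476, -0.119], TCP at [0.149, 0.607, 0.231] pointing down, gripper open.
Joint ranges: [-3.01, 3.01], [-1.01, 2.22], [0.06, 2.58], [-1.02, 4.17], [0.09, 2.62], [-3.14, 3.14]. Speed limits (rad/s): [2.57, 2.57, 3.14, 3.14, 3.14, 3.14].

INTERFACE

Orientations are given as a unit quaternion [w, x, y, z].
In Python, from plant import manip gives the robot as it stands.
- The arm moves only by the tool move_arm, never from a script. Its argument "increments" is one flat list of numbers, 5 for each row, row after row: the shift along the tool's x, y, z in mm, then the turn about the tool's z in rad, then the opening, from 0 (shut) to 1 (fully open). In form: [tx, ty, tz, spin, jaw, tx, ty, tz, spin, jaw, ...]. A call has 1 to 8 rows; each row shifts and turns the commanded pose from where the row before left it, along the tool's axes as they then stand; what a row does not reach is not made up. A row lasts 1/12 s, in which the tool goes at most 41.7 mm and 7.16 degrees, less where a joint would pass 70% of its speed; a pose out of reach is approached as far as the arm can. A call with a gripper value outside its range is refused whole. The fingers move at their own pace and stop on an object; the grip force is fixed at half the most. Time passes only in rows, so rows that do not move let the fingers close. It gives the time, the measured TCP pose, the force, the opening and the grip force at its end, in the units of the state.
- manip.state(): the state, without advancing time (a new reading comes with each control period).
- manip.grab_frame(name): name is "side" or "top" or "wrist"; returns a dict with "image" (384x512x3 uint8, blue, green, red), "fov_y" (degrees; the focal length in pixels is half the picture's height over the tangent of half this angle, whatever the lens; pixels are square), "cx", "cy" (the principal point, pixels), "k1" (the pictures are not rectified: a ray, as slopes to the right and down, at radius r is drawn at 1 + k1 r^2 times it, then the intrinsics apply), "eye" and "rotation" of the camera in the world; the wrist camera has in their place "T_tool_cam" (4x4, takes a point from camera to tool coordinates, whose origin is the TCP and whose axes are the flange's). Camera axes: x right, y down, z forward; pixel columns grow to the right and rows downward; lengths in m; the calibration is good to about 2 mm. A picture is of the moment at which its call begins: read the wrist's pose just before it. There is no depth.
- manip.job_done(): hands the job in; it is judged then, once.
The state is a dict: "time": time; "joint_pos": joint angles; "joint_vel": joint speeds; "joint_efforts": joint torques, N m; "tool_pos": TCP position; "tool_rot": TCP orientation; "contact_force": force on the tool from outside, world axes, zero at the start; "ft_torque": the same for the moment, N m; "gripper_width": opening from 0.0 (shut) to 1.0 (fully open); "grasp_force": force on a finger pad.
Only numpy, scipy, OpenCV 4.12 (cv2) and the standard library are available. Lean on these libraries where they do the work, as an engineer would, in place of code of your own. Each camera call takes 0.05 s, during which the arm holds its last target. There are 200 camera calls.

TASK

First set the red part, a reject, flat in the red tray and let go of it. Then put the green part flat on the grey corner jig with its long side along the long fence, press it firmly into the corner so that it touches both fences at once, and finish while still holding it pressed there with the fingers.

Things in the scene. Friction and masses are not known exactly. Their poses are not given: they have to be found in the camera images.
- part_red: the red one of two like parts that start on the bench: bare aluminium base 70 (x) x 50 (y) x 10 mm with a red boss 36 (x) x 24 (y) mm standing on its middle, in all 38 mm high, about 0.11 to 0.22 kg. Alike turned half round. Origin: centre of the underside, z up, x along the 70 mm side. Grasp the boss across its 24 mm width (along y), fingertips 13 mm above the underside.
- part_green: the green one of two like parts that start on the bench: bare aluminium base 70 (x) x 50 (y) x 10 mm with a green boss 36 (x) x 24 (y) mm standing on its middle, in all 38 mm high, about 0.11 to 0.22 kg. Alike turned half round. Origin: centre of the underside, z up, x along the 70 mm side. Grasp the boss across its 24 mm width (along y), fingertips 13 mm above the underside.
- tray_red: low open red tray, fixed to the bench, outside 120 (x) x 100 (y) x 22 mm high, walls and floor 4 mm thick. Origin: centre of the underside, so its inner floor is at z = 4 mm; the red part fits in any direction.
- jig: corner jig fixed to the bench: polished, slippery grey plate 130 (x) x 150 (y) x 8 mm thick, with two rigid brass fences standing 9 mm above it (1 mm below the top of the parts' base). Origin: centre of the underside; z up. The long fence runs along y on the +x side, the short fence along x on the +y side, so a part is pressed toward +x and +y of this frame.
- fence_long: long brass fence of the jig, 12 x 110 x 9 mm, along the jig's y; its inner face lies at jig x = +47 mm and faces -x. The frame is the same as the jig's (origin not at the fence).
- fence_short: short brass fence of the jig, 80 x 12 x 9 mm, along the jig's x; its inner face lies at jig y = +55 mm and faces -y. The frame is the same as the jig's (origin not at the fence). The fences stop short of each other, leaving the corner itself open.
- jig_seat (a point): point on the plate's upper face (jig x 22, y 20, z 8 mm), axes as the jig's: the origin of the green part lies here when it is fully home against both fences, with its x axis (70 mm side) along the jig's y, either way round.
Things that resemble listed ones, but are neither listed nor needed, are in the scene too. What is shaped like the part_green but brown or orange is not meant.

How it is judged:
By the outcome, as a careful person would: the job done as asked, in the order asked, and still so for the second after the job is handed in, while the arm keeps its last pose, push and grip.
It also fails if it takes over 67 s, if anything falls off the work surface, if the arm or the gripper's body presses on something with over 40 N, if the wrist force passes 120 N, or if a joint passes its speed limit or range.

## Working session

There is one attempt and no reset: what is moved stays moved. The work goes in short steps, Python scripts to look and compute and a tool call to move; the robot and the scene stay as the last step left them, time stands still between calls to the robot, and variables do not carry over. Pictures are saved under pics/ and viewed, at most 10 in all, crops included, and the job is handed in when it is done.

Besides the shell and the picture viewer there is one more tool, called after "Call:" in YAML: its name, and indented under it one key for each argument. move_arm: Moves the arm, as the interface text tells. Its arguments: {"type":"object","properties":{"increments":{"type":"array"}},"required":["increments"]}

```bash
mkdir -p pics
python3 - <<'E'
from plant import manip
import cv2,pickle
s=manip.state();print(s)
d={}
for n in("top","side"):
    f=manip.grab_frame(n);d[n]=f;cv2.imwrite(f"pics/{n}0.png",f["image"])
    print({k:v for k,v in f.items() if k!="image"})
pickle.dump(d,open("f0.pkl","wb"))
E
```

```text
{'time': 0.0, 'joint_pos': array([ 1.21101078e+00,  5.33618991e-02,  1.61428991e+00, -3.35383231e-06,
        1.47602409e+00, -1.18973675e-01]), 'joint_vel': array([-0.00027981,  0.00048155,  0.0010125 , -0.00178688,  0.00039602,
       -0.00113001]), 'joint_efforts': array([-8.97542814e-04, -3.93701792e+01, -3.70173562e+01, -2.12835416e-04,
        7.50994252e-03,  6.25903382e-06]), 'tool_pos': array([0.14881878, 0.60637712, 0.23006235]), 'tool_rot': array([-2.45347365e-04,  1.20114989e-01,  9.92759439e-01, -1.01231801e-03]), 'contact_force': array([ 0.68928463, -0.08715021, -0.09492159]), 'ft_torque': array([ 0.00251517,  0.02258695, -0.03041469]), 'grasp_force': 0.0, 'gripper_width': 0.9999843419508172}
{'fov_y': 44.71087974565286, 'cx': 256.86617069986085, 'cy': 186.23359436415242, 'k1': -0.1554822356753496, 'eye': array([ 0.36916054, -0.21804167,  0.90261766]), 'rotation': array([ 0.03315999, -0.70139218,  0.71048918, -0.04641725])}
{'fov_y': 50.12898977046261, 'cx': 264.4913967850626, 'cy': 194.20432526463156, 'k1': -0.04101929454893, 'eye': array([ 0.17440567, -0.84769565,  0.56688789]), 'rotation': array([-0.43591748,  0.86731931, -0.21568444,  0.10589333])}
```

View pics/top0.png

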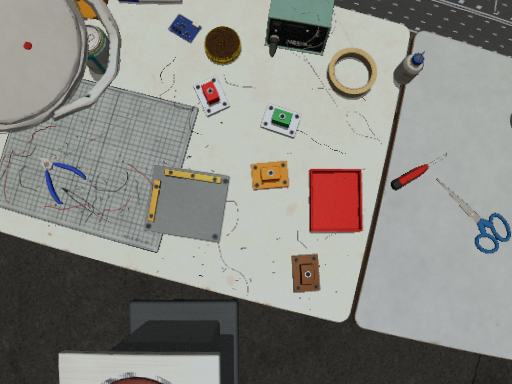

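View pics/side0.png

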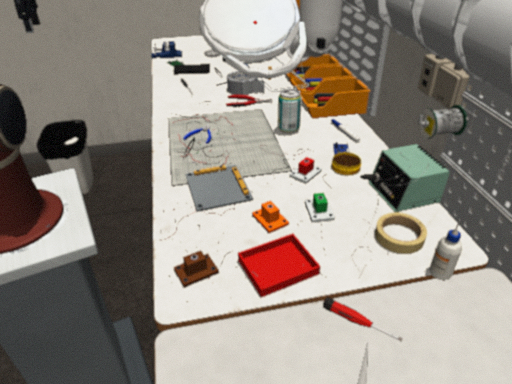

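The top view shows the red part at (210,95), the green part at (281,119), the jig at (187,205) with its fence corner at about (158,175), and the tray at (335,200). The brown (306,273) and orange (270,175) parts are decoys. The side view shows a lamp head on the left, which could be an obstacle.

```bash
cat > h.py <<'E'
import numpy as np,cv2,pickle
from scipy.spatial.transform import Rotation as R
def rot(q): return R.from_quat(q,scalar_first=True).as_matrix()
def cam(f,pose=None):
    if "eye" in f: return np.array(f["eye"]),rot(f["rotation"])
    T=f["T_tool_cam"];Rt=rot(pose[1]);return Rt@T[:3,3]+pose[0],Rt@T[:3,:3]
def project(f,P,pose=None):
    e,M=cam(f,pose);p=(np.asarray(P)-e)@M;s=p[...,:2]/p[...,2:]
    F=192/np.tan(np.radians(f["fov_y"]/2));r2=(s**2).sum(-1,keepdims=True)
    return s*(1+f["k1"]*r2)*F+[f["cx"],f["cy"]]
def ray(f,uv,pose=None):
    F=192/np.tan(np.radians(f["fov_y"]/2))
    K=np.array([[F,0,f["cx"]],[0,F,f["cy"]],[0,0,1.]])
    s=cv2.undistortPoints(np.array(uv,float).reshape(-1,1,2),K,np.array([f["k1"],0,0,0.]))[:,0]
    e,M=cam(f,pose);return e,np.c_[s,np.ones(len(s))]@M.T
def plane(f,uv,z,pose=None):
    e,d=ray(f,uv,pose);return (e+d*((z-e[2])/d[:,2])[:,None])[:,:2]
def ortho(f,z,x0,x1,y0,y1,pose=None,res=.0005):
    # rows: x grows down ; cols: y grows right
    X,Y=np.meshgrid(np.arange(x0,x1,res),np.arange(y0,y1,res),indexing="ij")
    m=project(f,np.stack([X,Y,0*X+z],-1),pose).astype(np.float32)
    return cv2.remap(f["image"],m[...,0],m[...,1],cv2.INTER_LINEAR)
def rect(mask,x0,y0,res=.0005):
    c=max(cv2.findContours(mask.astype(np.uint8),cv2.RETR_EXTERNAL,cv2.CHAIN_APPROX_NONE)[0],key=cv2.contourArea)
    P=(c[:,0,::-1]*res+[x0,y0]).astype(np.float32)*1000
    (cx,cy),(w,h),_=r=cv2.minAreaRect(P);b=cv2.boxPoints(r)
    e=[b[1]-b[0],b[2]-b[1]];l=max(e,key=np.linalg.norm)
    return np.round([cx,cy],1),np.round(sorted([w,h]),1),round(float(np.degrees(np.arctan2(l[1],l[0]))%180),1)
def masks(im):
    h=cv2.cvtColor(im,cv2.COLOR_BGR2HSV).astype(int);H,S,V=h[...,0],h[...,1],h[...,2]
    return dict(red=((H<6)|(H>174))&(S>150)&(V>90),green=(H>45)&(H<80)&(S>120)&(V>60),
      brass=(H>15)&(H<32)&(S>110)&(V>120),grey=(S<40)&(V>95)&(V<165))
E
python3 - <<'E'
from h import *
d=pickle.load(open("f0.pkl","rb"))
px={"red":(210,95),"green":(281,119),"jig":(187,205),"tray":(335,200)}
px2={"red":(306,166),"green":(320,205),"jig":(217,187),"tray":(279,264)}
for k in px: print(k,plane(d["top"],px[k],.02),plane(d["side"],px2[k],.02))
e1,a=ray(d["top"],(28,46));e2,b=ray(d["side"],(255,22));
t=np.linalg.lstsq(np.c_[a[0],-b[0]],e2-e1,rcond=None)[0];print("lamp",e1+a[0]*t[0],e2+b[0]*t[1])
for n in d:
  f=d[n]
  for k,col,z in[("red","red",.038),("green","green",.038),("tray","red",.022)]:
    c=plane(f,(px if n=="top" else px2)[k],z)[0];w=.1 if k=="tray" else .04
    o=ortho(f,z,c[0]-w,c[0]+w,c[1]-w,c[1]+w)
    print(n,k,rect(masks(o)[col],c[0]-w,c[1]-w))
  c=plane(f,(px if n=="top" else px2)["jig"],.008)[0];w=.12
  if n=="top":
    for nm,z in(("grey",.008),("brass",.017)):
      o=ortho(f,z,c[0]-w,c[0]+w,c[1]-w,c[1]+w);m=masks(o)[nm].astype(np.uint8)
      N,L,S,_=cv2.connectedComponentsWithStats(m)
      for i in range(1,N):
        if S[i,4]>1500: print(nm,S[i,4],rect(L==i,c[0]-w,c[1]-w))
    x0,y0=c-w;print(x0,y0);cv2.imwrite("pics/j.png",o)
E
```

```text
red [[ 0.64967981 -0.14605814]] [[ 0.65857377 -0.14297534]]
green [[ 0.59980704 -0.28405189]] [[ 0.60187316 -0.28819681]]
jig [[ 0.43462982 -0.10231607]] [[ 0.43173581 -0.12182711]]
tray [[ 0.44062331 -0.38427396]] [[ 0.43888942 -0.39756066]]
lamp [0.63617317 0.08616123 0.3107706 ] [0.63895982 0.08494655 0.31140347]
top red (array([ 651.6, -146.7]), array([23.4, 35.7]), 22.0)
top green (array([ 599.9, -284.2]), array([23.6, 34.1]), 70.8)
top tray (array([ 441.2, -385.2]), array([ 99.4, 119.2]), 179.4)
grey 116551 (array([450. , -88.5]), array([210. , 214.5]), 90.0)
brass 3153 (array([445. , -37.5]), array([12.2, 79.7]), 171.0)
brass 3935 (array([ 492.2, -105.4]), array([12.1, 96.2]), 80.5)
0.31551993379734233 -0.22074267249428625
side red (array([ 643.4, -163. ]), array([32.1, 70.6]), 52.9)
side green (array([ 594. , -298.9]), array([25.3, 61.8]), 63.0)
side tray (array([ 438.5, -394.7]), array([111. , 124.5]), 179.0)
```

View pics/j.png

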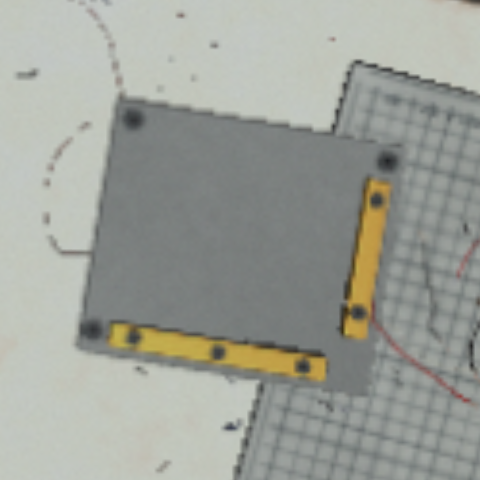

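The jig comes out at yaw about -9.2° with its origin near (440,-98) mm, and the fence sizes match. The lamp ring sits at about (0.64,0.09,0.31) with a radius near 0.11 m, so I'll go round it at small reach.

```bash
cat > plan.py <<'E'
from h import *
from plant import manip
def yaw(s): 
    t=rot(s["tool_rot"])[:,1];return np.degrees(np.arctan2(t[1],t[0]))
def rows(wps,jaw,cur=None):
    """wps: (x,y,z mm, yaw deg, nrows); prints rows"""
    s=manip.state();p=np.array(s["tool_pos"])*1000;a=np.radians(yaw(s))
    out=[]
    for x,y,z,w,n in wps:
        for i in range(n,0,-1):
            d=(np.array([x,y,z])-p)/i;da=(np.radians(w)-a)/i
            ty=np.array([np.cos(a),np.sin(a),0]);tx=np.array([-np.sin(a)*-1,-np.cos(a),0])
            tx=np.cross(ty,[0,0,-1])
            v=np.round([d@tx,d@ty,-d[2]]);sp=round(-da,3)
            p=p+v[0]*tx+v[1]*ty-[0,0,v[2]];a-=sp
            out.append([*map(int,v),sp,jaw])
    for i in range(0,len(out),8): print(str(sum(out[i:i+8],[])).replace("np.float64",""))
    print(p,np.degrees(a))
E
python3 - <<'E'
from plan import *
rows([(300,300,230,20,10),(400,100,230,-15,7),(420,-150,230,-50,7),(650,-150,180,-68,8)],1)
E
```

```text
[-22, -26, 0, (0.098), 1, -24, -24, 0, (0.098), 1, -27, -21, 0, (0.098), 1, -29, -19, 0, (0.098), 1, -30, -16, 0, (0.098), 1, -32, -13, 0, (0.098), 1, -33, -9, 0, (0.098), 1, -33, -6, 0, (0.098), 1]
[-34, -3, 0, (0.098), 1, -34, 0, 0, (0.099), 1, -32, 4, 0, (0.087), 1, -31, 6, 0, (0.087), 1, -31, 9, 0, (0.087), 1, -30, 12, 0, (0.087), 1, -29, 14, 0, (0.088), 1, -27, 17, 0, (0.087), 1]
[-25, 19, 0, (0.088), 1, -34, 12, 0, (0.087), 1, -33, 15, 0, (0.087), 1, -31, 18, 0, (0.087), 1, -29, 20, 0, (0.087), 1, -28, 23, 0, (0.088), 1, -26, 25, 0, (0.087), 1, -23, 27, 0, (0.088), 1]
[22, 18, 6, (0.039), 1, 23, 18, 6, (0.039), 1, 23, 17, 6, (0.039), 1, 24, 16, 6, (0.039), 1, 25, 15, 7, (0.039), 1, 25, 14, 6, (0.04), 1, 26, 12, 7, (0.039), 1, 26, 12, 6, (0.04), 1]
[ 650.15289945 -150.20643289  180.17795044] -68.01200477229305
```

Call:
move_arm:
  increments: [-22,-26,0,0.098,1,-24,-24,0,0.098,1,-27,-21,0,0.098,1,-29,-19,0,0.098,1,-30,-16,0,0.098,1,-32,-13,0,0.098,1,-33,-9,0,0.098,1,-33,-6,0,0.098,1]

```text
time: 0.77
tool_pos: [0.2704, 0.3605, 0.2308]
tool_rot: [-0.0, 0.492, 0.87, -0.0]
contact_force: [0.5, 0.3, -0.2]
gripper_width: 0.996
grasp_force: 0.0
```

Call:
move_arm:
  increments: [-34,-3,0,0.098,1,-34,0,0,0.099,1,-32,4,0,0.087,1,-31,6,0,0.087,1,-31,9,0,0.087,1,-30,12,0,0.087,1,-29,14,0,0.088,1,-27,17,0,0.087,1]

```text
time: 1.43
tool_pos: [0.3862, 0.1271, 0.231]
tool_rot: [-0.0, 0.767, 0.641, -0.0]
contact_force: [0.3, 0.5, 0.0]
gripper_width: 1.002
grasp_force: 0.0
```

Call:
move_arm:
  increments: [-25,19,0,0.088,1,-34,12,0,0.087,1,-33,15,0,0.087,1,-31,18,0,0.087,1,-29,20,0,0.087,1,-28,23,0,0.088,1,-26,25,0,0.087,1,-23,27,0,0.088,1]

```text
time: 2.1
tool_pos: [0.4197, -0.1514, 0.2309]
tool_rot: [-0.0, 0.941, 0.34, -0.0]
contact_force: [0.6, 0.3, 0.3]
gripper_width: 0.999
grasp_force: 0.0
```

Run:
```python
from plan import *
s=manip.state();f=manip.grab_frame("wrist");pickle.dump((s,f),open("w1.pkl","wb"));cv2.imwrite("pics/w1.png",f["image"])
print(f["T_tool_cam"],f["fov_y"],yaw(s),s["joint_pos"])
```

```text
[[-1.21794359e-03 -9.57450979e-01 -2.88593381e-01  7.40417707e-02]
 [ 9.99999235e-01 -1.10365918e-03 -5.58720699e-04  1.39707092e-03]
 [ 2.16438946e-04 -2.88593840e-01  9.57451591e-01 -1.42012065e-01]
 [ 0.00000000e+00  0.00000000e+00  0.00000000e+00  1.00000000e+00]] 61.24850073950679 -50.29738412708476 [-5.13308646e-01 -3.98581114e-01  2.01022939e+00  6.01495822e-05
  1.53013135e+00  3.64543860e-01]
```

View pics/w1.png

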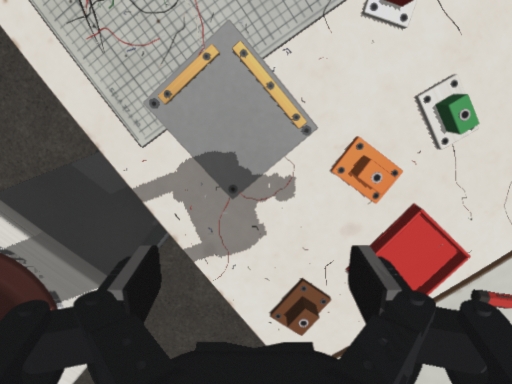

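Call:
move_arm:
  increments: [22,18,6,0.039,1,23,18,6,0.039,1,23,17,6,0.039,1,24,16,6,0.039,1,25,15,7,0.039,1,25,14,6,0.04,1,26,12,7,0.039,1,26,12,6,0.04,1]

```text
time: 2.82
tool_pos: [0.6513, -0.1492, 0.1798]
tool_rot: [-0.0, 0.982, 0.19, -0.001]
contact_force: [0.5, -0.1, -0.1]
gripper_width: 1.004
grasp_force: 0.0
```

```bash
cat > look.py <<'E'
from plan import *
def big(m,x0,y0,mn=600):
    N,L,S,_=cv2.connectedComponentsWithStats(m.astype(np.uint8))
    return [(S[i,4],rect(L==i,x0,y0)) for i in range(1,N) if S[i,4]>mn]
def boss(f,s,k,cx,cy,z=.038,w=.04):
    pose=(s["tool_pos"],s["tool_rot"]);o=ortho(f,z,cx-w,cx+w,cy-w,cy+w,pose)
    return big(masks(o)[k],cx-w,cy-w)
E
python3 - <<'E'
from look import *
s,f=pickle.load(open("w1.pkl","rb"))
o=ortho(f,.017,.34,.54,-.2,0,(s["tool_pos"],s["tool_rot"]))
print(big(cv2.morphologyEx(masks(o)["brass"].astype(np.uint8),cv2.MORPH_CLOSE,np.ones((21,21))),.34,-.2,2000))
print(boss(f,s,"green",.60,-.284))
o=ortho(f,.0,.55,.65,-.334,-.234,(s["tool_pos"],s["tool_rot"]))
s=manip.state();f=manip.grab_frame("wrist");pickle.dump((s,f),open("w2.pkl","wb"))
print(boss(f,s,"red",.652,-.147))
cv2.imwrite("pics/w2.png",np.hstack([f["image"],cv2.resize(o,(280,384))]))
E
```

```text
[(np.int32(3532), (array([448. , -38.8]), array([11.8, 78.4]), 170.5)), (np.int32(4757), (array([ 494. , -112.9]), array([ 11.3, 108.5]), 80.5))]
[(np.int32(2848), (array([ 602.7, -280.9]), array([27.2, 42.7]), 78.7))]
[(np.int32(2492), (array([ 657. , -147.4]), array([22.2, 35.4]), 23.6))]
```

View pics/w2.png

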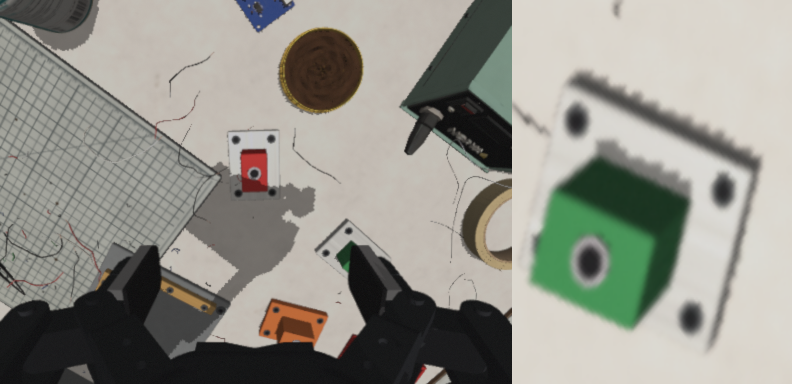

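The wrist view puts the red part at (254,170) with its base upright in the picture, so the fingers are well aligned. The right-hand inset is the green part in a rectified view. I'll use the mean of top and wrist, (654.5,-147), for red.

Run:
```python
from look import *
rows([(654.5,-147,60,-67.2,5),(654.5,-147,14,-67.2,3)],1)
```

```text
[0, 0, 23, (-0.003), 1, 0, 0, 24, (-0.003), 1, 0, -1, 23, (-0.004), 1, 0, 0, 24, (-0.003), 1, 1, -1, 23, (-0.004), 1, 0, 0, 15, (0.0), 1, 0, 0, 16, (0.0), 1, 0, 0, 15, (0.0), 1]
[ 654.48781349 -146.78982303   14.25627423] -67.17450209887755
```

Call:
move_arm:
  increments: [1,0,23,-0.003,1,0,-1,24,-0.003,1,0,-1,23,-0.004,1,0,0,24,-0.003,1,0,0,23,-0.004,1,0,0,15,0,1,0,0,16,0,1,0,0,15,0,1]

```text
time: 3.53
tool_pos: [0.6502, -0.1473, 0.0171]
tool_rot: [-0.0, 0.98, 0.199, -0.0]
contact_force: [0.3, 0.1, -0.3]
gripper_width: 0.998
grasp_force: 0.0
```

Call:
move_arm:
  increments: [0,0,0,0,0,0,0,0,0,0,0,0,0,0,0,0,0,0,0,0,0,0,0,0,0,0,0,0,0,0,0,0,0,0,0,0,0,0,0,0]

```text
time: 4.2
tool_pos: [0.6519, -0.1479, 0.0203]
tool_rot: [0.001, 0.98, 0.199, 0.001]
contact_force: [0.1, 0.1, 5.8]
gripper_width: 0.265
grasp_force: 61.8
```

Run:
```python
from look import *
rows([(652,-148,110,-67,4),(441,-385,110,-90,10),(441,-385,34,-90,4)],0)
```

```text
[0, 0, -22, (-0.0), 0, 0, 0, -23, (-0.0), 0, 0, 0, -22, (-0.0), 0, 0, 0, -23, (-0.001), 0, -29, 14, 0, (0.04), 0, -28, 15, 0, (0.04), 0, -27, 16, 0, (0.04), 0, -27, 17, 0, (0.04), 0]
[-26, 18, 0, (0.04), 0, -26, 19, 0, (0.04), 0, -25, 20, 0, (0.04), 0, -24, 21, 0, (0.041), 0, -23, 21, 0, (0.04), 0, -21, 23, 0, (0.041), 0, 0, 0, 19, (-0.0), 0, 0, 0, 19, (-0.0), 0]
[0, 0, 19, (-0.0), 0, 0, 0, 19, (-0.0), 0]
[ 441.4150668  -385.29006604   34.27169664] -90.01290342382065
```

Call:
move_arm:
  increments: [0,0,-22,0,0,0,0,-23,0,0,0,0,-22,0,0,0,0,-23,0,0,-29,14,0,0.04,0,-28,15,0,0.04,0,-27,16,0,0.04,0,-27,17,0,0.04,0]

```text
time: 4.87
tool_pos: [0.5652, -0.2434, 0.1077]
tool_rot: [-0.0, 0.993, 0.12, -0.0]
contact_force: [-0.8, -0.1, -1.8]
gripper_width: 0.263
grasp_force: 60.9
```

Call:
move_arm:
  increments: [-26,18,0,0.04,0,-26,19,0,0.04,0,-25,20,0,0.04,0,-24,21,0,0.041,0,-23,21,0,0.04,0,-21,23,0,0.041,0,0,0,0,0,0,0,0,0,0,0]

```text
time: 5.53
tool_pos: [0.4386, -0.3852, 0.1077]
tool_rot: [-0.001, 1.0, -0.002, -0.0]
contact_force: [-0.2, 0.5, -2.1]
gripper_width: 0.262
grasp_force: 60.9
```

Run:
```python
from look import *
s=manip.state();t=manip.grab_frame("top");f=manip.grab_frame("side");print(s["tool_pos"],yaw(s),s["gripper_width"],s["grasp_force"],s["contact_force"])
cv2.imwrite("pics/m1.png",np.hstack([cv2.resize(f["image"][150:330,180:400],(400,328)),cv2.resize(t["image"][60:260,230:430],(328,328))]))
```

```text
[ 0.4385995  -0.38518319  0.10766912] -90.21816146556058 0.2619807250671113 60.905410051345825 [-0.22842653  0.53174818 -2.1456977 ]
```

View pics/m1.png

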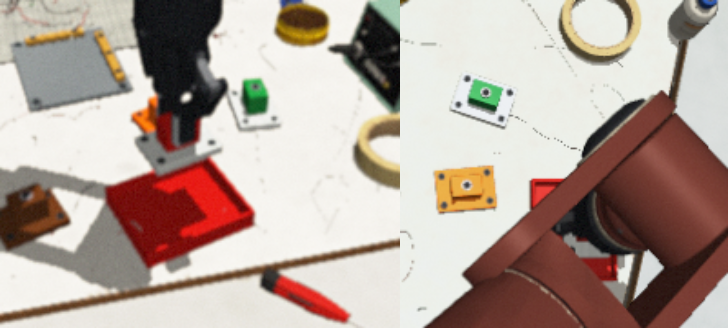

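The red part is held level over the tray, which shows at about (180,215) in the left crop. I'll lower it and release.

Call:
move_arm:
  increments: [0,0,20,0,0,0,0,22,0,0,0,0,20,0,0,0,0,14,0,0,0,0,5,0,0,0,0,2,0,0,0,0,1,0,0,0,0,0,0,0]

```text
time: 6.3
tool_pos: [0.4406, -0.3848, 0.0249]
tool_rot: [0.0, 1.0, -0.0, 0.0]
contact_force: [0.5, -0.4, -1.9]
gripper_width: 0.264
grasp_force: 60.9
```

Call:
move_arm:
  increments: [0,0,1,0,0,0,0,0,0,0,0,0,0,0,0.6,0,0,0,0,0.6,0,0,0,0,0.6,0,0,0,0,0.6,0,0,-10,0,0.6,0,0,-20,0,0.6]

```text
time: 6.97
tool_pos: [0.4382, -0.3829, 0.0512]
tool_rot: [-0.002, 1.0, -0.001, -0.002]
contact_force: [0.2, -0.4, 0.5]
gripper_width: 0.598
grasp_force: 0.0
```

Run:
```python
from look import *
s=manip.state();print(s["tool_pos"],s["gripper_width"],s["contact_force"])
rows([(441,-385,110,-80,2),(590,-300,110,-19,9),(600,-284,110,-19.2,5)],1)
```

```text
[ 0.43821943 -0.38285422  0.05118642] 0.5981368390917757 [ 0.24127394 -0.39544862  0.52797205]
[1, 1, -29, (-0.088), 1, 2, 1, -30, (-0.088), 1, 18, -6, 0, (-0.118), 1, 19, -4, 0, (-0.118), 1, 19, -2, 0, (-0.118), 1, 19, 0, 0, (-0.118), 1, 19, 2, 0, (-0.118), 1, 18, 5, 0, (-0.119), 1]
[18, 7, 0, (-0.118), 1, 17, 8, 0, (-0.119), 1, 15, 11, 0, (-0.118), 1, 4, 1, 0, (0.001), 1, 4, 1, 0, (0.001), 1, 4, 1, 0, (0.0), 1, 3, 1, 0, (0.001), 1, 4, 0, 0, (0.0), 1]
[ 600.02515501 -283.76949043  110.18641624] -19.199160828306088
```

Call:
move_arm:
  increments: [1,1,-29,-0.088,0.6,2,1,-30,-0.088,1,18,-6,0,-0.118,1,19,-4,0,-0.118,1,19,-2,0,-0.118,1,19,0,0,-0.118,1,19,2,0,-0.118,1,18,5,0,-0.119,1]

```text
time: 7.63
tool_pos: [0.5434, -0.3299, 0.1133]
tool_rot: [0.0, 0.903, 0.43, 0.0]
contact_force: [0.2, 0.1, -0.4]
gripper_width: 1.003
grasp_force: 0.0
```

Call:
move_arm:
  increments: [18,7,0,-0.118,1,17,8,0,-0.119,1,15,11,0,-0.118,1,4,1,0,0,1,4,1,0,0,1,4,1,0,0,1,3,1,0,0,1,4,0,0,0,1]

```text
time: 8.3
tool_pos: [0.6012, -0.2858, 0.1125]
tool_rot: [0.0, 0.815, 0.58, -0.0]
contact_force: [0.4, -0.3, 0.9]
gripper_width: 0.997
grasp_force: 0.0
```

Run:
```python
from look import *
for i in range(2):
  s=manip.state();f=manip.grab_frame("wrist")
print(s["tool_pos"],yaw(s),boss(f,s,"green",.60,-.284))
g=manip.grab_frame("side")
cv2.imwrite("pics/m2.png",np.hstack([f["image"],cv2.resize(g["image"][190:310,220:340],(280,384))]))
```

```text
[ 0.60140706 -0.28498965  0.11237111] -19.085336932650215 [(np.int32(2323), (array([ 604.4, -284.3]), array([22.1, 35.1]), 70.4))]
```

View pics/m2.png

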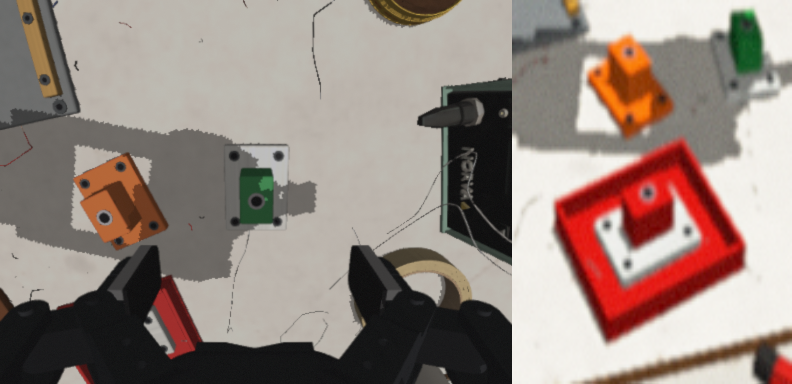

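The red part sits flat in the tray (side crop, base around (648,245)). The green part is at (257,187) in the wrist view, aligned with the tool.

Call:
move_arm:
  increments: [1,0,14,0.005,1,0,0,16,0,1,0,0,18,0,1,0,0,18,0,1,0,0,16,0,1,0,0,12,0,1,0,0,6,0,1,0,0,0,0,1]

```text
time: 9.12
tool_pos: [0.6005, -0.2839, 0.0098]
tool_rot: [-0.002, 0.816, 0.578, -0.001]
contact_force: [0.2, 0.4, -0.6]
gripper_width: 0.998
grasp_force: 0.0
```

Call:
move_arm:
  increments: [0,0,0,0,0,0,0,0,0,0,0,0,0,0,0,0,0,0,0,0,0,0,0,0,0,0,0,0,0,0,0,0,0,0,0,0,0,0,0,0]

```text
time: 9.78
tool_pos: [0.6027, -0.285, 0.0134]
tool_rot: [0.001, 0.816, 0.579, 0.0]
contact_force: [-0.4, 0.4, 4.6]
gripper_width: 0.271
grasp_force: 60.2
```

Run:
```python
from look import *
rows([(602.7,-285,105,-19.4,5),(454.5,-90.8,105,-9.4,11),(454.5,-90.8,26,-9.4,6)],0)
```

```text
[0, 0, -18, (0.0), 0, 0, 0, -18, (0.0), 0, 0, 0, -19, (0.001), 0, 0, 0, -18, (0.0), 0, 0, 0, -19, (0.001), 0, 12, -19, 0, (-0.016), 0, 12, -18, 0, (-0.016), 0, 13, -18, 0, (-0.016), 0]
[13, -18, 0, (-0.016), 0, 13, -18, 0, (-0.016), 0, 14, -18, 0, (-0.016), 0, 14, -17, 0, (-0.016), 0, 14, -17, 0, (-0.016), 0, 15, -17, 0, (-0.016), 0, 15, -16, 0, (-0.015), 0, 15, -17, 0, (-0.016), 0]
[0, 0, 13, (0.0), 0, 0, 0, 13, (0.0), 0, 0, 0, 13, (0.0), 0, 0, 0, 13, (0.0), 0, 0, 0, 14, (0.0), 0, 0, 0, 13, (0.0), 0]
[454.28393165 -90.27980614  26.42624223] -9.39427391782312
```

Call:
move_arm:
  increments: [0,0,-18,0,0,0,0,-18,0,0,0,0,-19,0,0,0,0,-18,0,0,0,0,-19,0,0,12,-19,0,-0.016,0,12,-18,0,-0.016,0,13,-18,0,-0.016,0]

```text
time: 10.45
tool_pos: [0.5605, -0.2315, 0.1039]
tool_rot: [-0.0, 0.801, 0.598, -0.0]
contact_force: [0.3, -0.1, -0.8]
gripper_width: 0.27
grasp_force: 59.7
```

Call:
move_arm:
  increments: [13,-18,0,-0.016,0,13,-18,0,-0.016,0,14,-18,0,-0.016,0,14,-17,0,-0.016,0,14,-17,0,-0.016,0,15,-17,0,-0.016,0,15,-16,0,-0.015,0,15,-17,0,-0.016,0]

```text
time: 11.12
tool_pos: [0.4518, -0.0891, 0.1034]
tool_rot: [-0.001, 0.762, 0.648, -0.0]
contact_force: [-0.5, 0.5, -1.1]
gripper_width: 0.271
grasp_force: 59.7
```

Call:
move_arm:
  increments: [0,0,0,0,0,0,0,0,0,0]

```text
time: 11.28
tool_pos: [0.4522, -0.0893, 0.1035]
tool_rot: [-0.0, 0.762, 0.648, -0.0]
contact_force: [0.6, 0.6, -1.1]
gripper_width: 0.269
grasp_force: 59.7
```

Run:
```python
from look import *
s=manip.state();print(s["tool_pos"],yaw(s),s["contact_force"])
P=(s["tool_pos"],s["tool_rot"])
f=manip.grab_frame("wrist");g=manip.grab_frame("side")
o=ortho(f,.017,.34,.54,-.2,0,P)
print(big(cv2.morphologyEx(masks(o)["brass"].astype(np.uint8),cv2.MORPH_CLOSE,np.ones((21,21))),.34,-.2,1000))
z=P[0][2]+.0246
print(boss(f,s,"green",.4545,-.09,z))
cv2.imwrite("pics/m3.png",np.hstack([f["image"],cv2.resize(g["image"][110:230,160:280],(280,384))]))
```

```text
[ 0.45219327 -0.08934763  0.10351651] -9.217038573811903 [ 0.64448765  0.57139898 -1.13379871]
[(np.int32(2748), (array([448.5, -38. ]), array([11.5, 77.5]), 170.5)), (np.int32(3572), (array([ 495.2, -104.9]), array([11.4, 94.7]), 80.7))]
[(np.int32(3238), (array([454.5, -84.3]), array([23. , 43.6]), 81.0))]
```

View pics/m3.png

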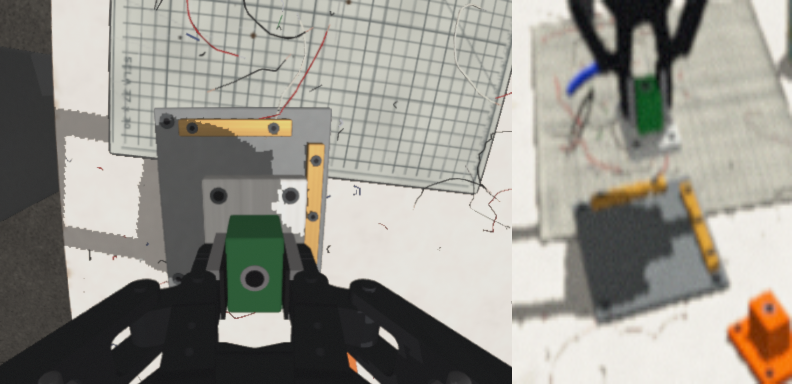

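The part hangs level and aligned with the fences (81.0° against 80.6°). It is about 12 mm from the long fence and 8 mm from the short one, so I'll lower it onto the plate.

Call:
move_arm:
  increments: [0,0,18,0,0,0,0,20,0,0,0,0,18,0,0,0,0,14,0,0,0,0,7,0,0,0,0,3,0,0,0,0,1,0,0,0,0,0,0,0]

```text
time: 12.05
tool_pos: [0.4539, -0.0906, 0.0239]
tool_rot: [0.0, 0.762, 0.647, 0.0]
contact_force: [-0.8, -0.1, -1.3]
gripper_width: 0.268
grasp_force: 59.7
```

Call:
move_arm:
  increments: [0,0,1,0,0,0,0,1,0,0,0,0,1,0,0,0,0,0,0,0,0,0,0,0,0]

```text
time: 12.47
tool_pos: [0.4541, -0.0905, 0.0214]
tool_rot: [0.001, 0.762, 0.648, 0.0]
contact_force: [0.6, -0.7, 4.7]
gripper_width: 0.27
grasp_force: 60.3
```

Call:
move_arm:
  increments: [0,2,0,0,0,0,2,0,0,0,0,2,0,0,0,0,2,0,0,0,0,1,0,0,0,0,1,0,0,0,0,0,0,0,0]

```text
time: 13.05
tool_pos: [0.464, -0.0921, 0.0214]
tool_rot: [0.001, 0.762, 0.648, 0.0]
contact_force: [-0.8, 0.3, 5.5]
gripper_width: 0.269
grasp_force: 60.5
```

Call:
move_arm:
  increments: [0,1,0,0,0,0,1,0,0,0,0,1,0,0,0,0,1,0,0,0,0,0,0,0,0]

```text
time: 13.47
tool_pos: [0.4651, -0.0922, 0.0215]
tool_rot: [-0.003, 0.762, 0.648, -0.002]
contact_force: [-13.4, 1.5, 17.8]
gripper_width: 0.27
grasp_force: 62.2
```

Call:
move_arm:
  increments: [2,0,0,0,0,2,0,0,0,0,1,0,0,0,0,1,0,0,0,0,1,0,0,0,0,0,0,0,0,0]

```text
time: 13.97
tool_pos: [0.466, -0.0865, 0.0214]
tool_rot: [-0.001, 0.762, 0.648, -0.003]
contact_force: [-14.7, -3.8, 16.5]
gripper_width: 0.271
grasp_force: 62.1
```

Call:
move_arm:
  increments: [1,0,0,0,0,1,0,0,0,0,0,0,0,0,0]

```text
time: 14.22
tool_pos: [0.4664, -0.0846, 0.0215]
tool_rot: [-0.001, 0.762, 0.648, -0.003]
contact_force: [-14.1, -2.7, 17.4]
gripper_width: 0.267
grasp_force: 62.1
```

Call:
move_arm:
  increments: [1,0,0,0,0,1,0,0,0,0,1,0,0,0,0,0,0,0,0,0]

```text
time: 14.55
tool_pos: [0.4667, -0.0824, 0.0215]
tool_rot: [-0.001, 0.762, 0.648, -0.004]
contact_force: [-14.2, -7.6, 15.8]
gripper_width: 0.267
grasp_force: 62.0
```

Call:
move_arm:
  increments: [1,0,0,0,0,1,0,0,0,0,0,0,0,0,0]

```text
time: 14.8
tool_pos: [0.4668, -0.0823, 0.0216]
tool_rot: [0.0, 0.762, 0.648, -0.006]
contact_force: [-16.3, -14.2, 16.2]
gripper_width: 0.267
grasp_force: 61.9
```

Run:
```python
from look import *
for i in range(4):
  s=manip.state();print(s["tool_pos"],yaw(s),rot(s["tool_rot"])[:,2],s["contact_force"],s["ft_torque"])
  f=manip.grab_frame("wrist")
P=(s["tool_pos"],s["tool_rot"])
g=manip.grab_frame("side")
cv2.imwrite("pics/m4.png",np.hstack([f["image"][60:330,110:400],cv2.resize(g["image"][140:220,180:280],(340,270),interpolation=cv2.INTER_CUBIC)]))
```

```text
[ 0.46675682 -0.08229775  0.02159504] -9.20174808981484 [-0.00814967 -0.00814522 -0.99993362] [-16.31471094 -14.24266243  16.22148166] [-2.09921705  2.70330723 -0.22795147]
[ 0.46675268 -0.08227185  0.02157408] -9.207326105415156 [-0.00816715 -0.00793038 -0.9999352 ] [-17.05404531 -14.26715267  16.15661107] [-2.1221267   2.62543401 -0.23118723]
[ 0.46679441 -0.08229851  0.02160596] -9.213388175462674 [-0.00803799 -0.00785304 -0.99993686] [-16.87011257 -14.13037479  15.67834117] [-2.08968998  2.61941974 -0.22462304]
[ 0.4667874  -0.08229901  0.02160409] -9.217715136382928 [-0.00805869 -0.00780555 -0.99993706] [-16.24731383 -13.69573193  16.37102899] [-2.1382157   2.63479223 -0.25275663]
```

View pics/m4.png

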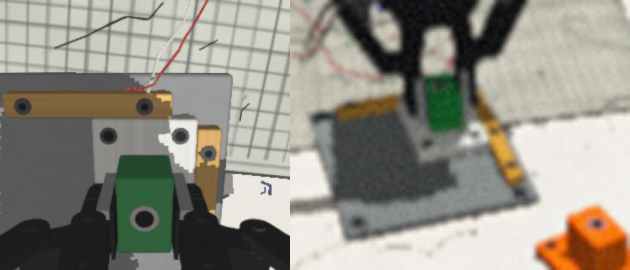

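The part is touching both fences: the position has stopped changing under about 14 N and 16 N, with 16 N downward and a tilt under 0.7°. I'll let it settle briefly, then hand in.

Call:
move_arm:
  increments: [0,0,0,0,0,0,0,0,0,0,0,0,0,0,0,0,0,0,0,0,0,0,0,0,0,0,0,0,0,0]

```text
time: 15.55
tool_pos: [0.4668, -0.0823, 0.0216]
tool_rot: [0.0, 0.762, 0.648, -0.006]
contact_force: [-17.1, -13.6, 16.5]
gripper_width: 0.274
grasp_force: 62.0
```

Run:
```python
from plant import manip
s=manip.state();print(s["tool_pos"],s["contact_force"],s["grasp_force"]);print(manip.job_done())
```

```text
[ 0.46677071 -0.08225795  0.02159509] [-17.05632899 -13.60286556  16.45523157] 61.98962152004242
the job is handed in; nothing more can be done
None
```

I handed the job in at about 15.6 s: the red part lies flat and released in the red tray, and the green part is gripped and pressed against both fences of the jig at roughly 15 N each; no verdict was returned.

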